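Fit a centrifuge rotor and tug-test its lock

TASK

Fit the round tube rotor to the mini-centrifuge: holding it by its knob, push it straight down onto the spindle until the catches click and it is fully home, without forcing it (under 30 N). Then prove that it is locked on: take up the play and pull it straight up against the catches with a steady 12 N for about a second, staying within 3 N of that. Let go and leave it sitting fully home, the lid still open; leave the strip rotor and everything else on the bench alone.

Things in the scene. Friction and masses are not known exactly. Their poses are not given: they have to be found in the camera images.
- rotor_knob (a point): Mid-knob point on the axis of the loose grey tube rotor: 47 mm above its foot, 17 mm below the knob's top. The plain upright knob is 22 mm across and 34 mm tall, rising from 30 mm above the foot; round it the dished top climbs to 34 mm above the foot at the outer edge. z is up along the axis. The rotor fits at any yaw.
- rotor_foot (a point): Centre of the tube rotor's underside, 47 mm below rotor_knob: mouth of the hub bore, 14 mm across, closed 27 mm up. The lowest 8 mm of the bore is the collar that the catches snap over; above it the hub is wider. Fully home, this point coincides with spindle_seat.
- rotor: The tube rotor to fit: grey plastic, round, 94 mm across, 64 mm tall with its central knob, a ring of 12 dark tube wells in its top; 0.11 to 0.18 kg, loose on the bench. Origin at the centre of its underside, z up along its axis.
- spindle_seat (a point): Centre of the spindle's shoulder (28 mm disc) on which the rotor's foot rests, 46 mm above the bench, in the middle of the centrifuge's bowl (rim 74 mm above the bench, 124 mm across inside). z is up along the spindle. The spindle stands on the motor's stiff rubber mounts and gives by under 2 mm up or down when pulled or pushed.
- spindle_nose (a point): Top of the spindle, 25 mm above the shoulder: its top 7.5 mm is a cone from 5 mm to 13 mm across, the rest a 12.8 mm shaft.
- carrier: Ring of three sprung catches on the shaft (origin as spindle_seat, within 3 mm), reaching 9.5 mm out from the axis: ramps on top, 7 mm tall, flat undersides. The rotor's collar pushes them in with about 8 to 12 N; they snap out over it before the foot meets the shoulder. Not home, the rotor stays 12 to 20 mm high and lifts off freely. Latched, it has 1.5 to 4 mm of play upwards, then they hold.
- spindle: The steel spindle with its shoulder, shaft and catches, in the middle of the bowl; origin as spindle_seat, z up.
- centrifuge: Fixed white round mini-centrifuge, 166 mm across, 74 mm tall at the rim, origin on the bench under the spindle. Its sloped console is towards its own -x (to 115 mm out); its clear round lid is hinged at +x and stands open, leaning back, from 95 mm behind the spindle and up to 235 mm above the bench. Leave the lid.
- strip_rotor: Leave alone: the other grey rotor, for tube strips: flat and rectangular, 94 x 56 mm, 24 mm tall, two rows of small holes, with the same knob (top at 58 mm). Origin at its underside. It and the tube rotor may stand in each other's place.
- rack: Leave alone: blue tube rack, 132 x 88 x 28 mm (long side along its x), with three small white tubes standing up to 49 mm.
- tip_box: Leave alone: white pipette-tip box with clear top, 122 x 84 x 64 mm, long side along its x.
- pipette: Leave alone: cream pipette lying along its x, about 210 mm long, 34 mm tall.
- bottle: Leave alone: amber bottle, 58 mm across, 115 mm tall.
- timer: Leave alone: white bench timer, 58 x 58 x 18 mm.
Mind the look-alikes: they are no part of the job. Leave any green or orange look-alike of the rotor alone.

How it is judged:
By the outcome, as a careful person would: the job done as asked, in the order asked, and still so for the second after the job is handed in, with the robot touching nothing.
It also fails if it takes over 56 s, if anything falls off the work surface, if the arm or the gripper's body presses on something with over 40 N, if the wrist force passes 120 N, or if a joint passes its speed limit or range.

ROBOT

A 6-joint arm with a two-finger parallel gripper is mounted at the origin on the work surface. World frame = base frame: x ahead of the robot, y to its left, z up, the work surface at z = 0. Lengths are in mm, angles in rad, forces in N, time in s.
With the tool pointing down it reaches from about 275 to 825 mm from the base axis. Payload 4.9 kg.
Tool frame: the origin (TCP) lies at the very end of the fingers, on their centre line; the grasp point (between the pads) lies 19 mm behind it; y points along the fingers, x is the direction in which the jaws open and shut, and the axes are right-handed (so a half turn about y gives the same grasp; the last joint's range is limited). The gripper opens to 85 mm and grips with 20 to 120 N. Pads are 22 mm wide; open, the fingers measure 114 mm over their backs; the gripper's body (76 mm by 85 mm) begins 54 mm behind the grasp point. The pads swing forward as they close: fully open they stand 13 mm farther back than shut.
Start: joints at [1.128, 0.326, -0.193, 1.052, 0, 1.437], TCP at [167.148, 524.004, 200.581] pointing down, gripper open.
Joint ranges: [-2.65, 2.65], [-0.97, 1.79], [-1.3, 1.35], [-1.93, 2.1], [-1.47, 1.37], [-3.14, 3.14]. Speed limits (rad/s): [2.57, 2.57, 3.14, 3.14, 3.14, 3.14].

INTERFACE

Orientations are given as a unit quaternion [w, x, y, z].
In Python, from workcell import bot gives the robot as it stands.
- The arm moves only by the tool apply_moves, never from a script. Its argument "steps" is a list of rows, each a list of 5 numbers: the shift along the tool's x, y, z in mm, then the turn about the tool's y in rad, then the closure, from 0 (fully open) to 1 (shut). In form: [[dx, dy, dz, turn, fingers], ...]. A call has 1 to 20 rows; each row is the pose to reach, as a shift and turn from the pose commanded when the call began, along the tool's axes at that moment; what a row does not reach only later rows make up. A row lasts 1/12 s, in which the tool goes at most 41.7 mm and 7.16 degrees, less where a joint would pass 70% of its speed; a pose out of reach is approached as far as the arm can. A call with a gripper value outside its range is refused whole. The fingers move at their own pace and stop on an object; "newtons" is the grip in N (left out, the last holds). Time passes only in rows, so rows that repeat a pose let the fingers close. It gives the time, the measured TCP pose, the force and the opening at its end, in the units of the state.
- bot.state(): the state, without advancing time (a new reading comes with each control period).
- bot.camera(name): name is "scene" or "top" or "wrist"; returns a dict with "color" (384x512x3 uint8, blue, green, red), "fx", "fy", "cx", "cy" (pixels), "dist_coeffs" ([k1, k2, p1, p2, k3] as OpenCV has them; the pictures are not rectified), "extrinsics" (4x4, takes a point from world to camera coordinates); the wrist camera has in their place "tool_from_camera" (4x4, takes a point from camera to tool coordinates, whose origin is the TCP and whose axes are the tool frame's). Camera axes: x right, y up, looking along -z (the intrinsics and any distortion apply to the point x, -y, -z); pixel columns grow to the right and rows downward; lengths in mm; the calibration is good to about 2 mm. A picture is of the moment at which its call begins: read the wrist's pose just before it. There is no depth.
- bot.sign_off(): hands the job in, once; it reports no verdict.
The state is a dict: "clock": time; "joint_pos": joint angles; "dq": joint speeds; "joint_torque": joint torques, N m; "position": TCP position; "tool_rot": TCP orientation; "ft_force": force on the tool from outside, world axes, zero at the start; "torque": the same for the moment, N m; "opening": finger opening in mm.
Only numpy, scipy, OpenCV 4.12 (cv2) and the standard library are available. Lean on these libraries where they do the work, as an engineer would, in place of code of your own. Each camera call takes 0.05 s, during which the arm holds its last target.

## Working session

There is one attempt and no reset: what is moved stays moved. The work goes in short steps, Python scripts to look and compute and a tool call to move; the robot and the scene stay as the last step left them, time stands still between calls to the robot, and variables do not carry over. Pictures are saved under pics/ and viewed, and the job is handed in when it is done.

Besides the shell and the picture viewer there is one more tool, called after ">>>" as name(argument=value, ...) on one line, values as JSON. apply_moves: Moves the arm, as the interface text tells. Its arguments: {"type":"object","properties":{"steps":{"type":"array","items":{"type":"array","items":{"type":"number"}}},"newtons":{"type":"number"}},"required":["steps"]}

```bash
mkdir -p pics; ls; cat > h.py <<'E'
import numpy as np, cv2
from workcell import bot
def cam(n,f):
    c=bot.camera(n); cv2.imwrite('pics/'+f,c['color']); return c
E
python3 - <<'E'
from h import *
import pickle
s=bot.state(); print({k:np.round(v,3) for k,v in s.items()})
d={}
for n in ['scene','top','wrist']:
    c=cam(n,n+'0.png'); d[n]=c
    print(n,c['fx'],c['fy'],c['cx'],c['cy'],c['dist_coeffs']); print(np.round(c.get('extrinsics',c.get('tool_from_camera')),3))
pickle.dump((s,d),open('d0.pkl','wb'))
E
```

```text
pics
{'clock': np.float64(0.0), 'joint_pos': array([ 1.128,  0.327, -0.194,  1.052,  0.   ,  1.437]), 'dq': array([ 0.002, -0.002,  0.001,  0.   , -0.   , -0.   ]), 'joint_torque': array([ 0.0000e+00, -4.4340e+01,  2.6244e+01,  1.5000e-02, -0.0000e+00,
       -0.0000e+00]), 'position': array([166.856, 523.414, 199.802]), 'tool_rot': array([-0.571,  0.571,  0.417, -0.418]), 'ft_force': array([-0.438,  0.741,  0.426]), 'torque': array([-0.035, -0.001,  0.022]), 'opening': np.float64(85.214)}
scene 414.4647485310027 414.4647485310027 252.5820260242402 191.65248698841205 [-0.01282809  0.          0.          0.          0.        ]
[[-3.010000e-01  9.540000e-01 -1.000000e-02  1.654350e+02]
 [-7.690000e-01 -2.360000e-01  5.950000e-01  3.239110e+02]
 [ 5.650000e-01  1.860000e-01  8.040000e-01 -1.384927e+03]
 [ 0.000000e+00  0.000000e+00  0.000000e+00  1.000000e+00]]
top 365.0118270406013 365.0118270406013 258.510957163908 183.42846796169238 [-0.09556428  0.          0.          0.          0.        ]
[[-2.100000e-02 -1.000000e+00  1.000000e-02  7.935000e+00]
 [ 9.980000e-01 -2.000000e-02  5.100000e-02 -5.089690e+02]
 [-5.100000e-02  1.100000e-02  9.990000e-01 -1.083361e+03]
 [ 0.000000e+00  0.000000e+00  0.000000e+00  1.000000e+00]]
wrist 309.4417710799499 309.4417710799499 254.8871963795746 193.79862922702455 [-0.02038648  0.          0.          0.          0.        ]
[[ 1.00000e+00  1.00000e-03  1.00000e-03  3.50000e-01]
 [ 1.00000e-03  2.96000e-01 -9.55000e-01 -1.73671e+02]
 [-1.00000e-03  9.55000e-01  2.96000e-01  7.61880e+01]
 [ 0.00000e+00  0.00000e+00  0.00000e+00  1.00000e+00]]
```

View pics/scene0.png

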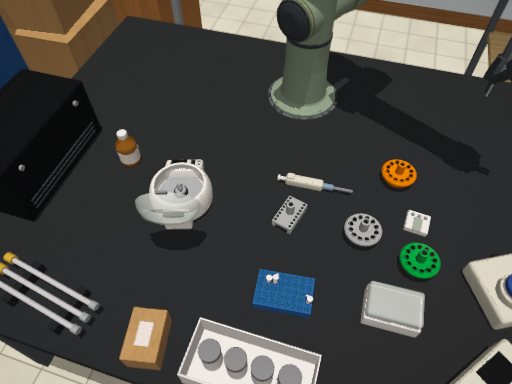

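View pics/top0.png

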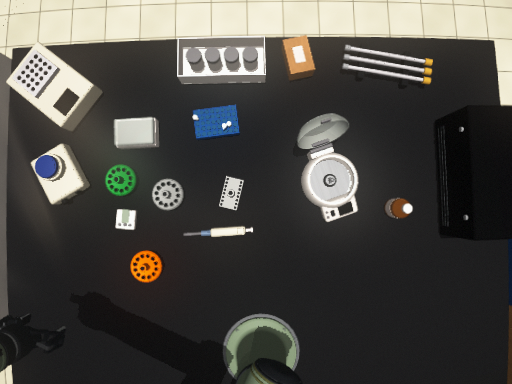

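View pics/wrist0.png

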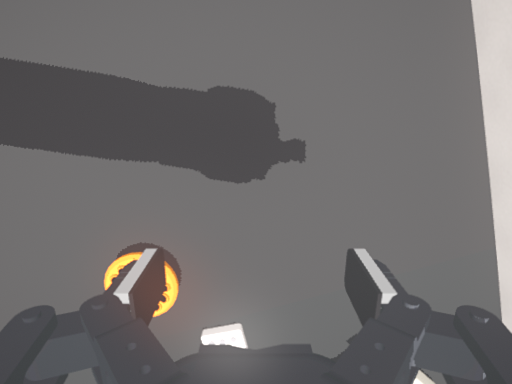

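```bash
cat >> h.py <<'E'
import pickle
from scipy.spatial.transform import Rotation as R
def K(c): return np.array([[c['fx'],0,c['cx']],[0,c['fy'],c['cy']],[0,0,1]])
def ray(c,px,pose=None):
    u=cv2.undistortPoints(np.array([[px]],float),K(c),np.array(c['dist_coeffs']))[0,0]
    d=np.array([u[0],-u[1],-1.])
    if 'extrinsics' in c: M=np.linalg.inv(c['extrinsics'])
    else:
        p,q=pose; T=np.eye(4); T[:3,:3]=R.from_quat(np.roll(q,-1)).as_matrix(); T[:3,3]=p; M=T@c['tool_from_camera']
    return M[:3,3],M[:3,:3]@d
def atz(c,px,z,pose=None):
    o,d=ray(c,px,pose); return o+d*(z-o[2])/d[2]
def proj(c,P,pose=None):
    P=np.atleast_2d(P).astype(float)
    if 'extrinsics' in c: M=np.array(c['extrinsics'])
    else:
        p,q=pose; T=np.eye(4); T[:3,:3]=R.from_quat(np.roll(q,-1)).as_matrix(); T[:3,3]=p; M=np.linalg.inv(T@c['tool_from_camera'])
    X=(M[:3,:3]@P.T).T+M[:3,3]; X=X*[1,-1,-1]
    return cv2.projectPoints(X,np.zeros(3),np.zeros(3),K(c),np.array(c['dist_coeffs']))[0][:,0]
def crop(im,x0,y0,x1,y1,s,f): cv2.imwrite('pics/'+f,cv2.resize(im[y0:y1,x0:x1],None,fx=s,fy=s,interpolation=cv2.INTER_CUBIC))
E
python3 - <<'E'
from h import *
s,d=pickle.load(open('d0.pkl','rb'))
print(np.round(R.from_quat(np.roll(s['tool_rot'],-1)).as_matrix(),3))
t=d['top']['color'];sc=d['scene']['color']
a=cv2.resize(t[165:225,140:200],None,fx=6,fy=6,interpolation=2); b=cv2.resize(t[140:220,290:370],None,fx=4.5,fy=4.5,interpolation=2)
c=cv2.resize(sc[205:255,335:395],None,fx=6,fy=6,interpolation=2);e=cv2.resize(sc[150:230,130:220],None,fx=4.5,fy=4.5,interpolation=2)
o=np.zeros((720,780,3),np.uint8)
o[:360,:360]=a;o[:360,370:730]=b;o[360:660,:360]=c;o[360:720,370:775]=e
cv2.imwrite('pics/crops0.png',o)
E
```

```text
[[ 0.304 -0.001 -0.953]
 [ 0.953 -0.002  0.304]
 [-0.002 -1.     0.   ]]
```

View pics/crops0.png

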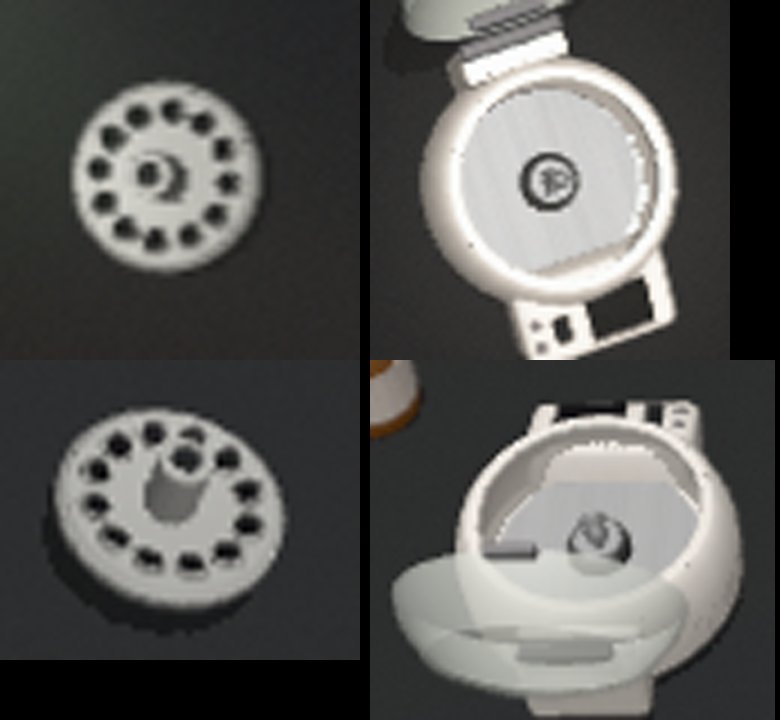

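```bash
python3 - <<'E'
from h import *
s,d=pickle.load(open('d0.pkl','rb'));t=d['top'];sc=d['scene']
# pixel-center convention: crop px p -> x0+(p+.5)/s-.5
f=lambda x0,p,k: x0+(p+.5)/k-.5
print('rotor disc top z30',atz(t,(f(140,167,6),f(165,176,6)),30))
print('knob top',atz(t,(f(140,148,6),f(165,174,6)),64), atz(sc,(f(335,185,6),f(205,99,6)),64))
print('spindle top cam shoulder z46',atz(t,(f(290,179,4.5),f(140,181,4.5)),46),'nose z71',atz(t,(f(290,183,4.5),f(140,181,4.5)),60))
print('rim z74',atz(t,(f(290,179,4.5),f(140,180,4.5)),74))
print('scene shoulder',atz(sc,(f(130,230,4.5),f(150,182,4.5)),50))
lid=[atz(t,(338,120),z) for z in (100,235)];print(lid)
for n in (t,sc): print(proj(n,[[555,280,64],[555,280,0]]))
E
```

```text
rotor disc top z30 [482.58503942 268.07150489  30.        ]
knob top [482.79241019 269.09619378  64.        ] [482.12426268 268.12678183  64.        ]
spindle top cam shoulder z46 [ 513.62551967 -210.20817353   46.        ] nose z71 [ 512.77652546 -209.9017302    60.        ]
rim z74 [ 512.66669265 -204.42478933   74.        ]
scene shoulder [ 518.5571678  -207.83242246   50.        ]
[array([ 678.89743365, -229.3491687 ,  100.        ]), array([ 648.66263987, -197.30561216,  235.        ])]
[[160.32215155 168.60568793]
 [165.69273986 170.52058654]]
[[365.92451688 247.55108872]
 [360.45418663 260.18355648]]
```

>>> apply_moves(steps=[[-147.7,40,-378,-0.56,0],[-147.7,40,-378,-0.56,0],[-147.7,40,-378,-0.56,0],[-147.7,40,-378,-0.56,0],[-147.7,40,-378,-0.56,0],[-147.7,40,-378,-0.56,0],[-147.7,40,-378,-0.56,0],[-147.7,40,-378,-0.56,0],[-147.7,40,-378,-0.56,0],[-147.7,40,-378,-0.56,0],[-147.7,40,-378,-0.56,0],[-147.7,40,-378,-0.56,0],[-147.7,40,-378,-0.56,0],[-147.7,40,-378,-0.56,0],[-147.7,40,-378,-0.56,0],[-147.7,40,-378,-0.56,0]])

```text
clock: 1.48
position: [481.3, 269.5, 160.8]
tool_rot: [-0.433, 0.433, 0.559, -0.559]
ft_force: [-0.6, -0.4, 0.2]
opening: 85.4
```

```bash
cat >> h.py <<'E'
def wr(tag):
    s=bot.state(); c=cam('wrist',tag+'.png'); pickle.dump((s,c),open(tag+'.pkl','wb'))
    print(np.round(s['position'],2),s['tool_rot'],np.round(s['ft_force'],2),s['opening'],s['clock']); return s,c
E
python3 - <<'E'
from h import *
s,c=wr('w1'); print(np.round(R.from_quat(np.roll(s['tool_rot'],-1)).as_matrix(),3), np.round(s['joint_pos'],3))
pose=(s['position'],s['tool_rot'])
print(proj(c,[[482.4,268.4,64],[482.4,268.4,30]],pose))
E
```

```text
[481.3  269.54 160.82] [-0.43282987  0.43273601  0.55923229 -0.55915748] [-0.55 -0.39  0.16] 85.39274014507717 1.4833
[[-0.251 -0.    -0.968]
 [ 0.968  0.    -0.251]
 [ 0.    -1.    -0.   ]] [ 0.377  0.359 -0.252  0.961  0.     0.123]
[[252.97902937 186.39634374]
 [253.19326847 177.24075674]]
```

View pics/w1.png

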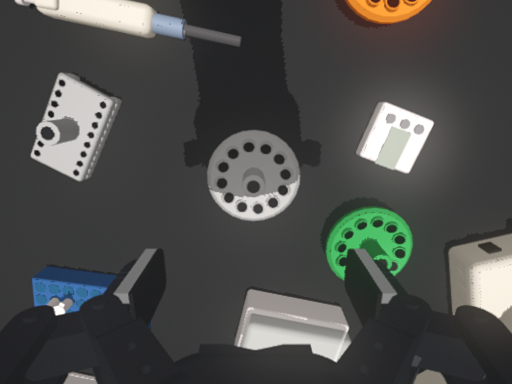

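```bash
python3 - <<'E'
from h import *
s,c=pickle.load(open('w1.pkl','rb'));im=c['color'].copy()
crop(im,200,120,310,230,6,'w1c.png')
E
```

```text
(no output)
```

View pics/w1c.png

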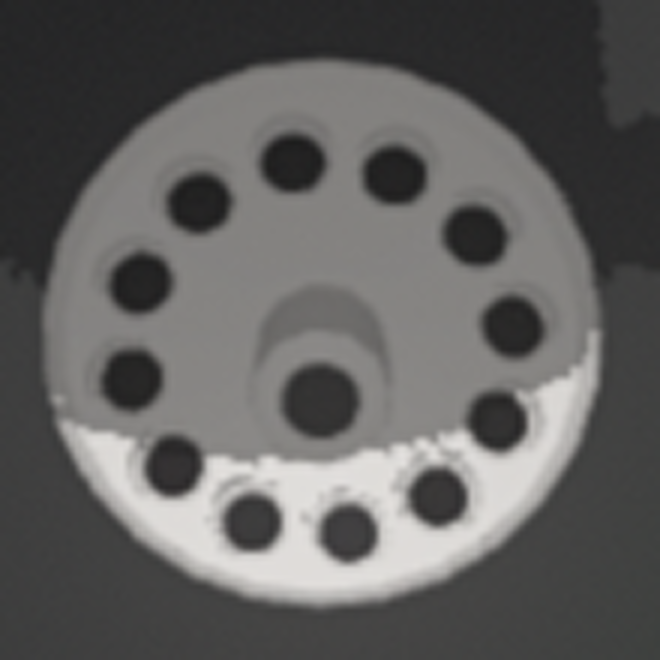

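```bash
python3 - <<'E'
from h import *
s,c=pickle.load(open('w1.pkl','rb'));p=(s['position'],s['tool_rot'])
f=lambda x0,p,k: x0+(p+.5)/k-.5
for q,z in (((320,400),64),((322,334),30)):
    P=atz(c,(f(200,q[0],6),f(120,q[1],6)),z,p); d=R.from_quat(np.roll(s['tool_rot'],-1)).as_matrix().T@(P-s['position']); print(P,d)
E
```

```text
[482.28035756 268.3109042   64.        ] [-1.45509801 96.81514013 -0.64280067]
[480.37698816 267.94083422  30.        ] [ -1.34175414 130.81515516   1.29263165]
```

>>> apply_moves(steps=[[0,30,0,0,0],[0,60,0,0,0],[0,80,0,0,0],[0,85,0,0,0],[0,85,0,0,0],[0,85,0,0,0],[0,85,0,0,0]])

```text
clock: 2.12
position: [483.5, 269.1, 77.2]
tool_rot: [-0.433, 0.434, 0.56, -0.558]
ft_force: [0.0, -0.1, 0.7]
opening: 85.4
```

```bash
python3 - <<'E'
from h import *
s,c=wr('w2'); crop(c['color'],200,140,310,250,6,'w2c.png'); print(s['dq'])
E
```

```text
[483.53 269.14  77.21] [-0.43282072  0.43379454  0.55960936 -0.55796586] [ 0.   -0.08  0.69] 85.44249497733682 2.1167
[-4.43635583e-03 -4.51191625e-03  1.09445314e-03 -3.48670499e-03
 -1.91960531e-03  7.34614208e-05]
```

View pics/w2.png

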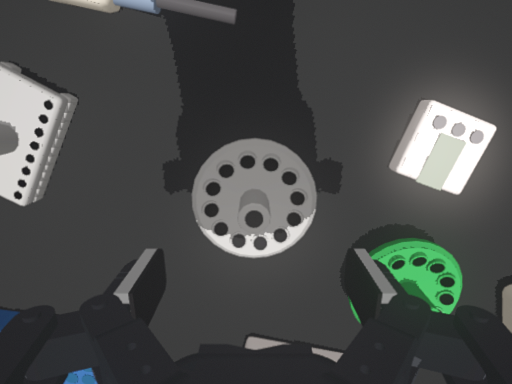

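```bash
python3 - <<'E'
from h import *
s,c=pickle.load(open('w2.pkl','rb'));p=(s['position'],s['tool_rot'])
P=atz(c,(254.3,218),64,p); print(P,R.from_quat(np.roll(s['tool_rot'],-1)).as_matrix().T@(P-s['position']))
s2=bot.state();print(s2['position'],s2['clock'])
E
```

```text
[481.96837089 268.74938865  64.        ] [1.07251217e-02 1.32060411e+01 1.64672753e+00]
[483.61760303 269.10612234  77.26555041] 2.1667
```

>>> apply_moves(steps=[[0,15,0.5,0,0],[0,28,0.5,0,0],[0,35,0.5,0,0],[0,36,0.5,0,0],[0,36,0.5,0,0],[0,36,0.5,0,0],[0,36,0.5,0,0]])

```text
clock: 2.75
position: [482.6, 268.6, 40.5]
tool_rot: [-0.433, 0.434, 0.559, -0.558]
ft_force: [-0.1, -0.3, 0.6]
opening: 85.2
```

```bash
python3 - <<'E'
from h import *
s,c=wr('w3'); c=cam('scene','s3.png');crop(c['color'],300,150,430,280,5,'s3c.png')
E
```

```text
[482.61 268.57  40.46] [-0.4331398   0.43370504  0.55914997 -0.5582483 ] [-0.05 -0.29  0.64] 85.22026548511805 2.75
```

View pics/w3.png

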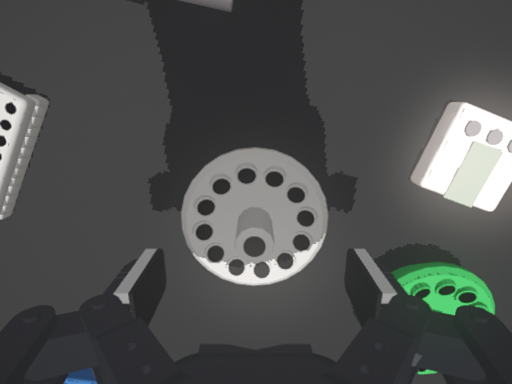

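View pics/s3c.png

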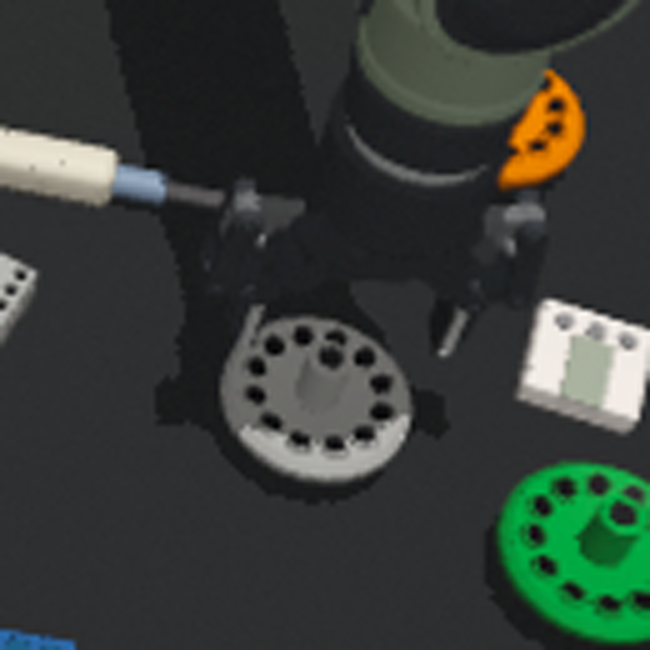

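```bash
python3 - <<'E'
from h import *
s,c=pickle.load(open('w3.pkl','rb'));p=(s['position'],s['tool_rot']);sc=pickle.load(open('d0.pkl','rb'))[1]['scene']
M=R.from_quat(np.roll(s['tool_rot'],-1)).as_matrix()
for l in ([42,-13,11],[42,-13,-11],[-42,-13,11],[-42,-13,-11],[0,0,0],[0,-19,0]):
    P=p[0]+M@np.array(l,float); print(l,P.round(1),(proj(sc,P)-[300,150])*5,proj(c,P,p))
print(atz(c,(254.8,246.5),64,p), M.T@(atz(c,(254.8,246.5),64,p)-p[0]))
E
```

```text
[42, -13, 11] [461.5 306.5  53.5] [[406.47514805 352.46967057]] [[329.31858934 219.68908766]]
[42, -13, -11] [482.8 312.   53.5] [[412.32380671 390.4485604 ]] [[326.61382891 254.96614423]]
[-42, -13, 11] [482.4 225.1  53.4] [[235.71060233 345.7095805 ]] [[178.99671762 219.79610698]]
[-42, -13, -11] [503.7 230.6  53.5] [[239.35366458 383.49875157]] [[181.83277665 255.05216331]]
[0, 0, 0] [482.6 268.6  40.5] [[317.92467685 381.86393159]] [[254.23315665 228.55437331]]
[0, -19, 0] [482.6 268.6  59.5] [[325.88662678 361.37236824]] [[254.14066015 242.46157795]]
[482.64189336 268.94898912  64.        ] [  0.36689564 -23.53778859  -0.15966786]
```

>>> apply_moves(steps=[[0,36,0,0,0],[0,0,0,0,0.5],[0,0,0,0,0.5],[0,0,0,0,0.5],[0,0,0,0,0.5],[0,0,0,0,0.5]], newtons=40)

```text
clock: 3.35
position: [482.3, 268.5, 40.6]
tool_rot: [-0.433, 0.434, 0.559, -0.558]
ft_force: [0.1, 0.2, -0.5]
opening: 43.3
```

```bash
python3 - <<'E'
from h import *
s,c=wr('w4'); print(s['torque']);c=cam('scene','s4.png');crop(c['color'],300,150,430,280,5,'s4c.png')
E
```

```text
[482.35 268.48  40.61] [-0.43305226  0.43377831  0.55932322 -0.5580857 ] [ 0.13  0.24 -0.5 ] 43.25519716111306 3.35
[-0.00354624  0.01727184  0.03564027]
```

View pics/w4.png

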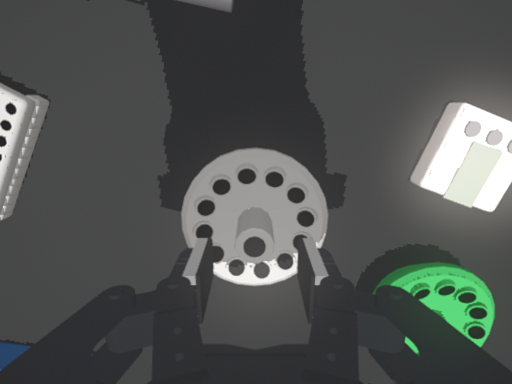

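View pics/s4c.png

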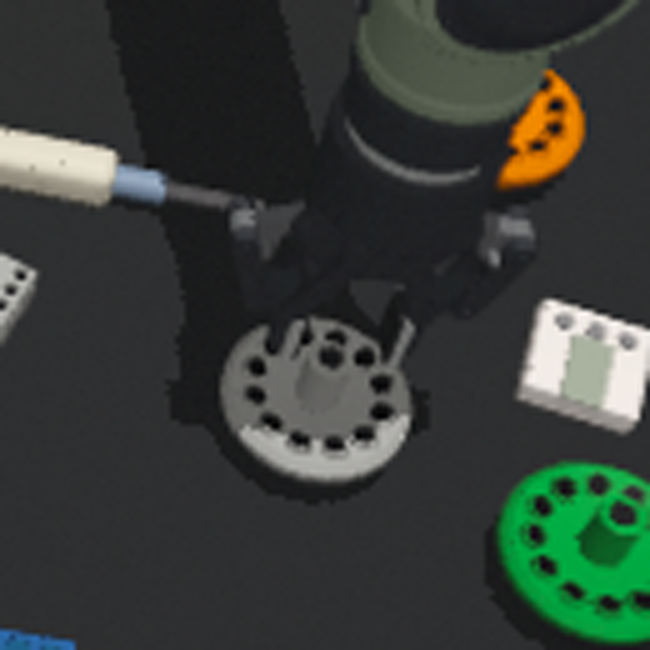

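My first row there commanded a needless one-row dip. The rotor has not shifted in either view (centre still 255,215 in the wrist image), so I'll go on and close onto the knob.

>>> apply_moves(steps=[[0,0,0,0,1],[0,0,0,0,1],[0,0,0,0,1],[0,0,0,0,1],[0,0,0,0,1],[0,0,0,0,1]], newtons=40)

```text
clock: 3.95
position: [481.9, 268.3, 39.6]
tool_rot: [0.433, -0.433, -0.559, 0.559]
ft_force: [-0.6, -0.0, 0.5]
opening: -0.1
```

```bash
python3 - <<'E'
from h import *
s,c=wr('w5'); print(s['torque']);c=cam('scene','s5.png');crop(c['color'],300,150,430,280,5,'s5c.png')
E
```

```text
[481.85 268.26  39.56] [ 0.43343377 -0.43342458 -0.55866334  0.55872495] [-0.63 -0.03  0.47] -0.10899742477441507 3.95
[-0.03257212 -0.03169453 -0.03455202]
```

View pics/w5.png

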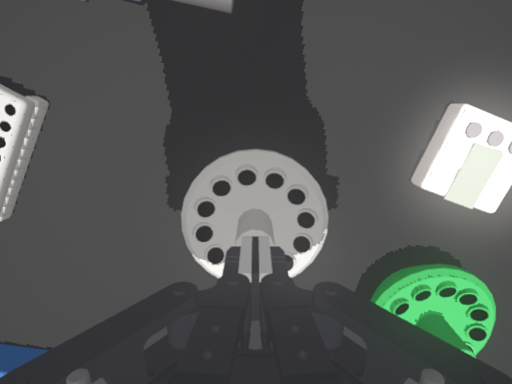

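View pics/s5c.png

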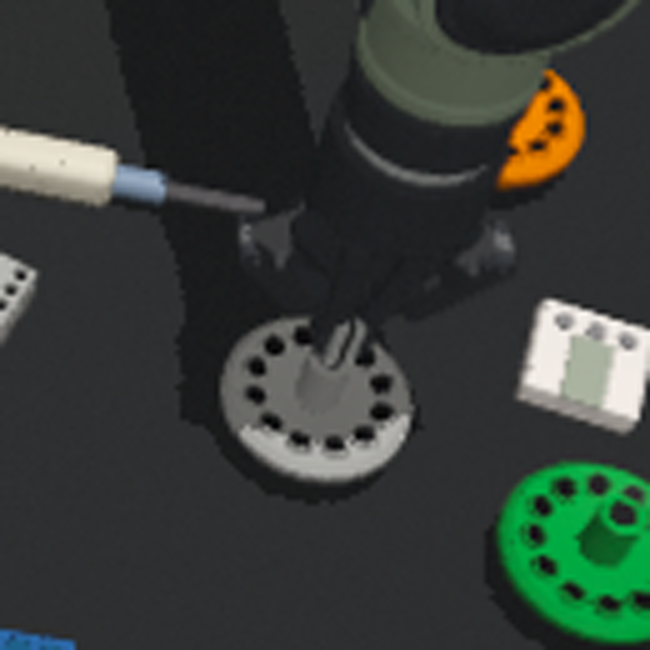

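```bash
python3 - <<'E'
from h import *
s,c=pickle.load(open('w5.pkl','rb'))
crop(c['color'],200,200,310,290,7,'w5c.png')
p=(s['position'],s['tool_rot']);M=R.from_quat(np.roll(s['tool_rot'],-1)).as_matrix()
for y in (0,-10,-20,-30,-40):
  print(y,[proj(c,p[0]+M@np.array(l,float),p)[0].round(1) for l in ([0,y,11],[0,y,-11],[10,y,11])])
E
```

```text
0 [array([254.2, 211.6]), array([254.3, 244.9]), array([270.9, 211.6])]
-10 [array([254.2, 217.8]), array([254.2, 252.6]), array([271.8, 217.8])]
-20 [array([254.1, 224.7]), array([254.2, 261.2]), array([272.7, 224.7])]
-30 [array([254. , 232.4]), array([254.1, 270.7]), array([273.8, 232.4])]
-40 [array([254. , 241.1]), array([254.1, 281.4]), array([275. , 241.1])]
```

View pics/w5c.png

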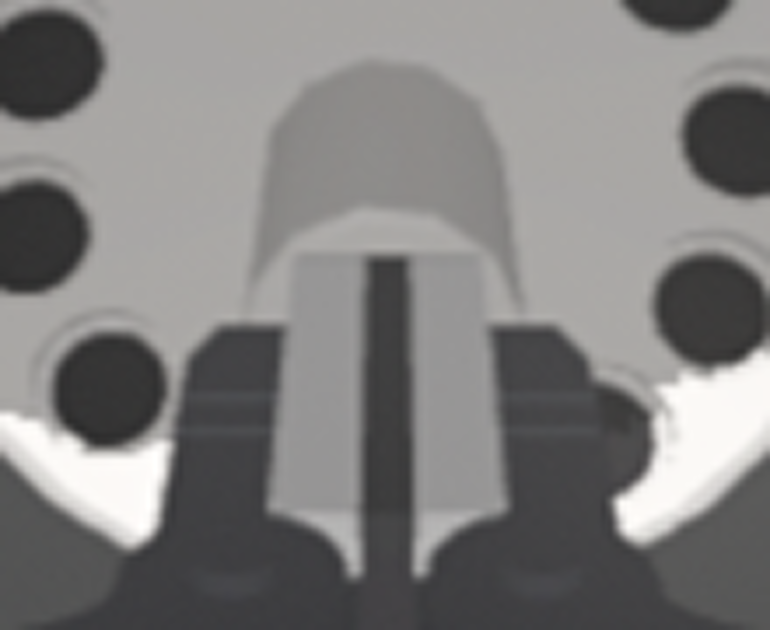

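>>> apply_moves(steps=[[0,0,0,0,0.45],[0,0,0,0,0.45],[0,0,0,0,0.45],[0,0,0,0,0.45],[0,0,0,0,0.45],[0,7,0,0,0.45],[0,14,0,0,0.45],[0,18,0,0,0.45],[0,20,0,0,0.45],[0,20,0,0,0.45]])

```text
clock: 4.88
position: [481.1, 268.0, 18.6]
tool_rot: [0.434, -0.433, -0.558, 0.559]
ft_force: [-0.6, 0.1, -0.2]
opening: 46.7
```

```bash
python3 - <<'E'
from h import *
s,c=wr('w6'); crop(c['color'],155,190,355,340,4,'w6c.png');c=cam('scene','s6.png');crop(c['color'],320,180,420,260,7,'s6c.png')
E
```

```text
[481.14 267.96  18.59] [ 0.43375709 -0.43313485 -0.55813744  0.55922409] [-0.56  0.11 -0.25] 46.717669713795075 4.8833
```

View pics/w6c.png

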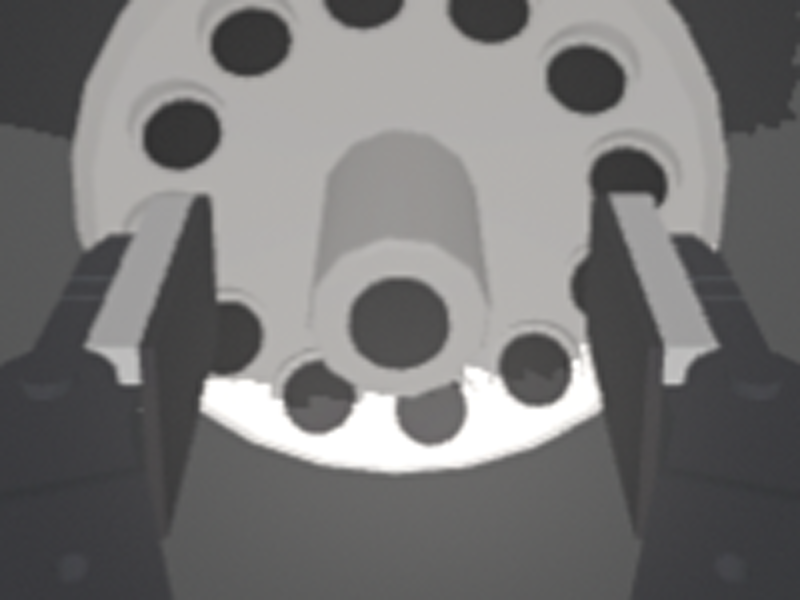

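View pics/s6c.png

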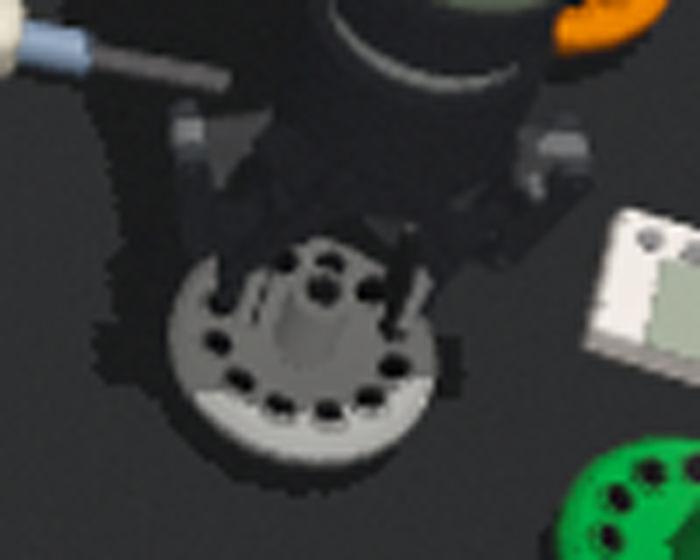

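>>> apply_moves(steps=[[0,3,0,0,0.5],[0,6,0,0,0.55],[0,9,0,0,0.6],[0,11,0,0,0.6],[0,11,0,0,0.6],[0,11,0,0,0.6],[0,11,0,0,0.6]])

```text
clock: 5.57
position: [481.9, 268.3, 8.6]
tool_rot: [-0.433, 0.433, 0.559, -0.559]
ft_force: [0.1, -1.1, -0.8]
opening: 34.4
```

```bash
python3 - <<'E'
from h import *
s,c=wr('w7'); crop(c['color'],155,190,355,340,4,'w7c.png')
E
```

```text
[481.94 268.29   8.59] [-0.43343501  0.43344233  0.55869333 -0.55868023] [ 0.11 -1.14 -0.81] 34.37834598574923 5.5667
```

View pics/w7c.png

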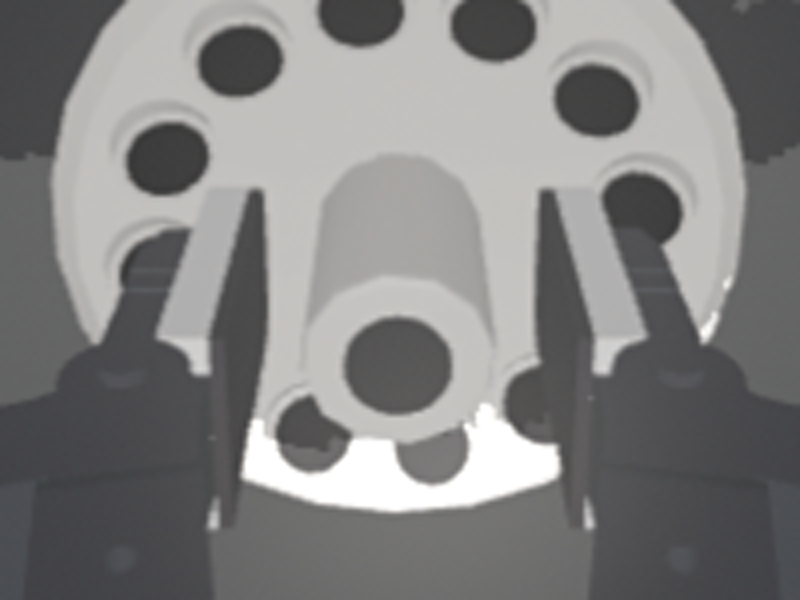

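>>> apply_moves(steps=[[0,1,0,0,0.8],[0,2,0,0,0.9],[0,2,0,0,1],[0,2,0,0,1],[0,2,0,0,1],[0,2,0,0,1]], newtons=60)

```text
clock: 6.12
position: [482.3, 268.2, 7.8]
tool_rot: [-0.433, 0.434, 0.559, -0.558]
ft_force: [-3.0, -1.4, 9.8]
opening: 20.4
```

```bash
python3 - <<'E'
from h import *
s,c=wr('w8'); crop(c['color'],155,190,355,340,4,'w8c.png')
E
```

```text
[482.26 268.24   7.79] [-0.43316122  0.43374462  0.55891484 -0.55843636] [-3.03 -1.43  9.84] 20.359497105658722 6.1167
```

View pics/w8c.png

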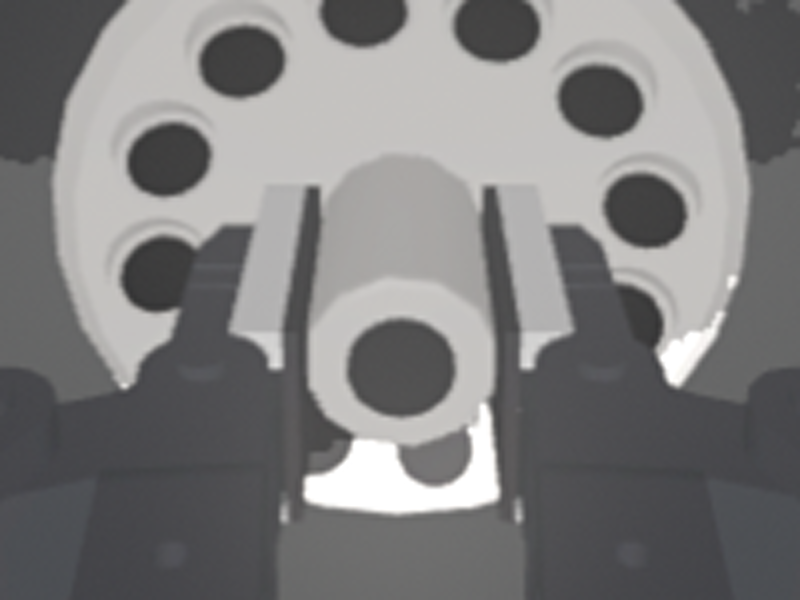

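>>> apply_moves(steps=[[0,-4,0,0,1],[0,-10,0,0,1],[0,-25,0,0,1],[0,-45,0,0,1],[0,-65,0,0,1],[0,-85,0,0,1],[0,-100,0,0,1],[0,-110,0,0,1],[0,-115,0,0,1],[0,-115,0,0,1],[0,-115,0,0,1]])

```text
clock: 7.08
position: [481.5, 268.1, 121.0]
tool_rot: [0.434, -0.433, -0.558, 0.559]
ft_force: [0.0, -0.1, -1.3]
opening: 20.2
```

```bash
python3 - <<'E'
from h import *
s,c=wr('w9'); crop(c['color'],155,190,355,340,4,'w9c.png')
E
```

```text
[481.53 268.15 121.03] [ 0.4335434  -0.43328994 -0.55847891  0.55892866] [ 0.05 -0.08 -1.25] 20.232997121773103 7.0833
```

View pics/w9.png

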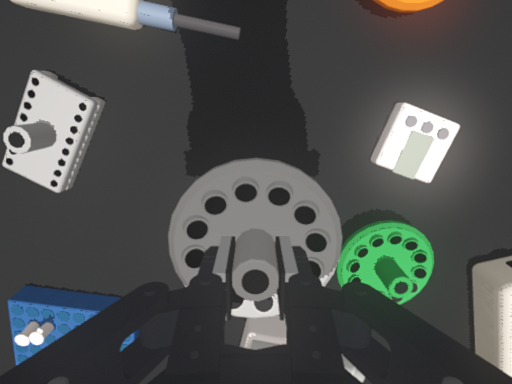

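>>> apply_moves(steps=[[-20,-5,5,0,1],[-50,-5,13,0,1],[-85,-5,21,0,1],[-120,-5,30,0,1],[-155,-5,38,0,1],[-190,-5,47,0,1],[-225,-5,56,0,1],[-260,-5,64,0,1],[-290,-5,72,0,1],[-315,-5,78,0,1],[-335,-5,83,0,1],[-350,-5,87,0,1],[-360,-5,89,0,1],[-360,-5,89,0,1],[-360,-5,89,0,1],[-360,-5,89,0,1],[-360,-5,89,0,1]])

```text
clock: 8.55
position: [484.9, -101.4, 126.4]
tool_rot: [-0.433, 0.433, 0.559, -0.559]
ft_force: [0.5, 0.1, -2.6]
opening: 20.5
```

```bash
python3 - <<'E'
from h import *
s,c=wr('w10'); p=(s['position'],s['tool_rot']); print(s['joint_pos'].round(2))
q=proj(c,[[514,-209,71],[514,-209,46]],p); print(q)
u,v=q[0].astype(int); crop(c['color'],max(u-55,0),max(v-45,0),u+55,v+45,7,'w10c.png'); print(max(u-55,0),max(v-45,0))
E
```

```text
[ 484.95 -101.39  126.36] [-0.43329507  0.43272851  0.55905685 -0.5589784 ] [ 0.5   0.06 -2.57] 20.504317375894253 8.55
[-0.36  0.29 -0.44  0.83  0.   -0.61]
[[112.26830711 201.56958948]
 [124.99695271 192.3019937 ]]
57 156
```

View pics/w10.png

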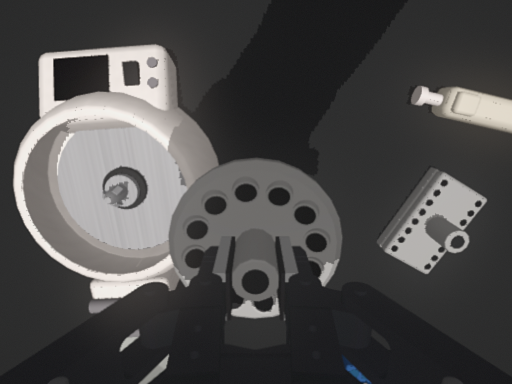

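View pics/w10c.png

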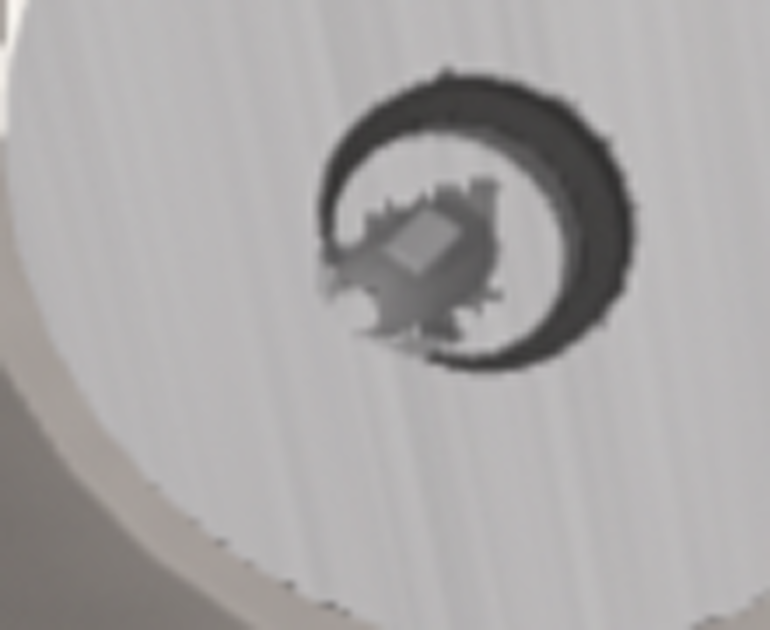

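```bash
python3 - <<'E'
from h import *
s,c=pickle.load(open('w10.pkl','rb'));p=(s['position'],s['tool_rot']);M=R.from_quat(np.roll(s['tool_rot'],-1)).as_matrix()
S=atz(c,(57+452.5/7-.5,156+244.5/7-.5),46,p); N=atz(c,(57+352.5/7-.5,156+305/7-.5),70,p)
kt=atz(c,(255.3,281.7),s['position'][2]+56.8,p)
print(S,N,kt)
for a in (S,N,kt): print((M.T@(a-p[0])).round(2))
crop(c['color'],200,240,310,330,7,'w10k.png')
# held knob in earlier
s,c=pickle.load(open('w9.pkl','rb'));crop(c['color'],200,240,310,330,7,'w9k.png')
E
```

```text
[ 513.14839034 -212.44954489   46.        ] [ 513.44173233 -213.78587754   70.        ] [ 485.04427428 -100.76901193  183.15863146]
[-114.64   80.28    0.43]
[-115.99   56.28    0.49]
[  0.62 -56.8   -0.22]
```

View pics/w10k.png

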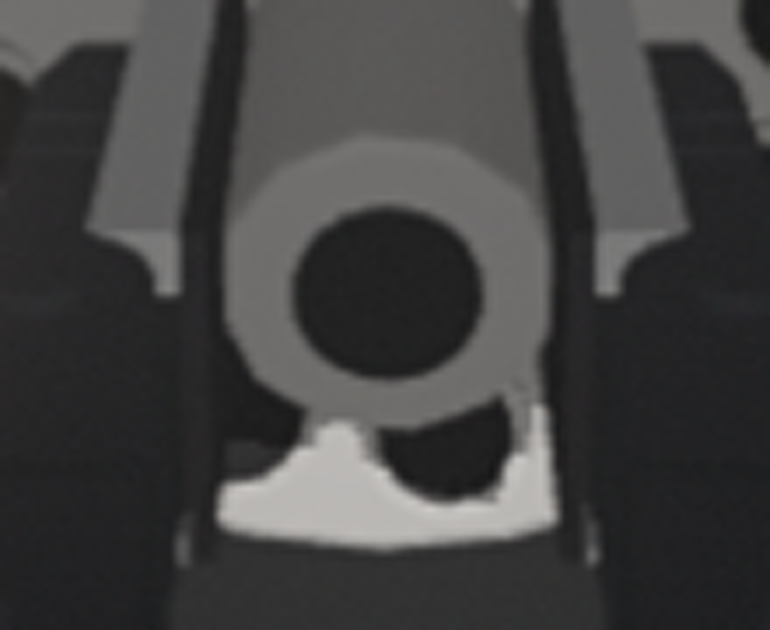

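>>> apply_moves(steps=[[-20,0,0,0,1],[-45,0,0,0,1],[-70,0,0.6,0,1],[-95,0,0.6,0,1],[-108,0,0.6,0,1],[-115.5,0,0.6,0,1],[-115.5,0,0.6,0,1],[-115.5,0,0.6,0,1],[-115.5,0,0.6,0,1]])

```text
clock: 9.35
position: [512.8, -213.1, 126.4]
tool_rot: [-0.434, 0.433, 0.559, -0.559]
ft_force: [-0.0, 0.2, -1.9]
opening: 20.0
```

```bash
python3 - <<'E'
from h import *
s,c=wr('w11');t=cam('top','t11.png');sc=cam('scene','s11.png')
print(proj(t,[[513.5,-211,183]]),proj(sc,[[513.5,-211,183]]))
crop(t['color'],280,90,400,230,4,'t11c.png');crop(sc['color'],120,100,240,230,5,'s11c.png')
E
```

```text
[ 512.76 -213.09  126.39] [-0.43358525  0.43262637  0.55905094 -0.55883835] [-0.04  0.2  -1.88] 19.968349553944766 9.35
[[340.58602547 176.61194904]] [[172.03039948 154.75556167]]
```

View pics/t11c.png

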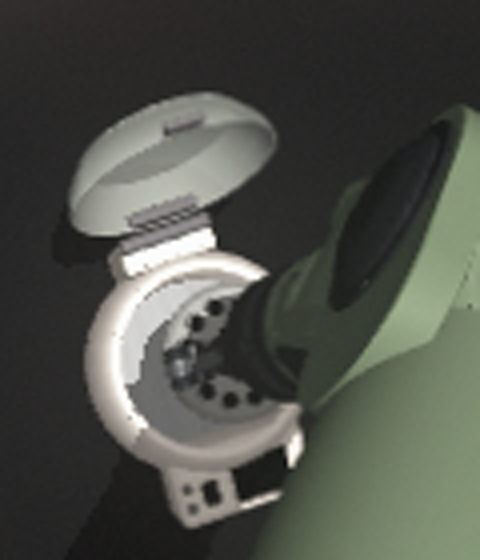

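View pics/s11c.png

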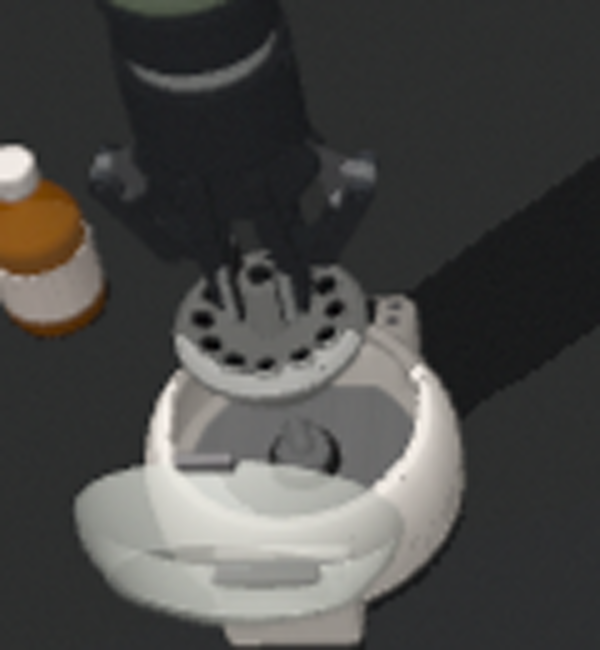

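View pics/w11.png

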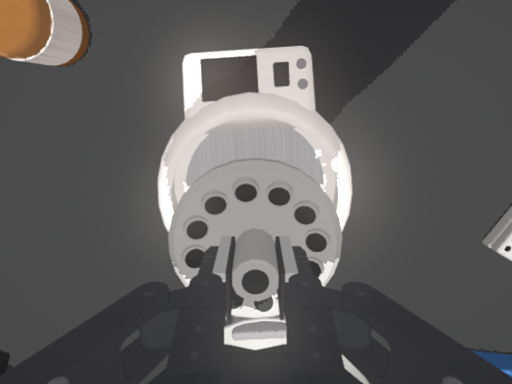

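```bash
python3 - <<'E'
from h import *
sc=bot.camera('scene');pickle.dump(sc,open('s11.pkl','wb'))
im=cv2.resize(sc['color'][140:215,140:220],None,fx=8,fy=8,interpolation=2)
def circ(x,y,z,r,col):
    a=np.linspace(0,2*np.pi,80);P=np.c_[x+r*np.cos(a),y+r*np.sin(a),0*a+z]
    q=((proj(sc,P)-[140,140]+.5)*8-.5).astype(int);cv2.polylines(im,[q],True,col,1)
X,Y=513.5,-211.5
circ(X,Y,46,14,(0,0,255));circ(X,Y,71,2.5,(0,255,0));circ(X,Y,63.5,6.5,(0,255,0))
circ(X,Y,34+119,47,(255,0,0));circ(X,Y,64+119,11,(255,0,0));circ(X,Y,119,47,(255,255,0))
cv2.imwrite('pics/ov11.png',im)
E
```

```text
(no output)
```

View pics/ov11.png

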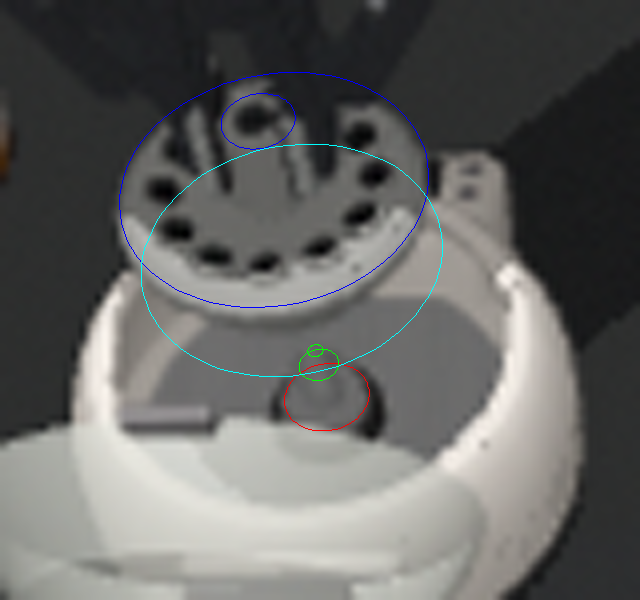

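```bash
python3 - <<'E'
from h import *
sc=pickle.load(open('s11.pkl','rb'))
def ov(draw):
    x0,y0,k=165,175,16
    im=cv2.convertScaleAbs(cv2.resize(sc['color'][y0:205,x0:195],None,fx=k,fy=k,interpolation=2),alpha=1.8)
    if draw:
        for z,r,c in ((46,14,(0,0,255)),(71,2.5,(0,255,0)),(63.5,6.5,(0,255,0))):
            a=np.linspace(0,2*np.pi,80);P=np.c_[513.5+r*np.cos(a),-211.5+r*np.sin(a),0*a+z]
            cv2.polylines(im,[((proj(sc,P)-[x0,y0]+.5)*k-.5).astype(int)],True,c,1)
    return im
cv2.imwrite('pics/ov12.png',cv2.resize(np.hstack([ov(0),ov(1)]),(800,400)))
E
```

```text
(no output)
```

View pics/ov12.png

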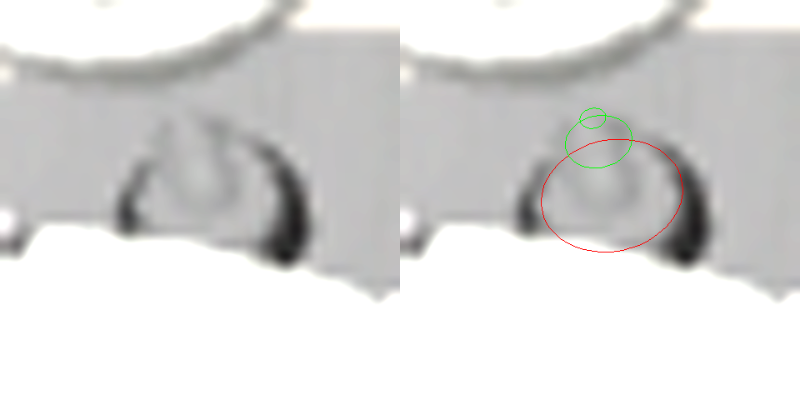

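>>> apply_moves(steps=[[-0.6,10,0,0,1],[-0.6,22,0,0,1],[-0.6,33,0,0,1],[-0.6,40,0,0,1],[-0.6,44,0,0,1],[-0.6,44,0,0,1],[-0.6,44,0,0,1]])

```text
clock: 10.13
position: [513.4, -215.1, 82.5]
tool_rot: [0.434, -0.433, -0.559, 0.559]
ft_force: [-0.5, -0.2, -1.1]
opening: 20.1
```

```bash
python3 - <<'E'
from h import *
s,c=wr('w13');print(s['torque']);sc=cam('scene','s13.png');crop(sc['color'],120,120,230,220,7,'s13c.png')
E
```

```text
[ 513.43 -215.12   82.49] [ 0.43350856 -0.4333296  -0.5586837   0.55872024] [-0.49 -0.22 -1.06] 20.057791670360487 10.1333
[-0.04595895  0.00030371  0.03547064]
```

View pics/s13c.png

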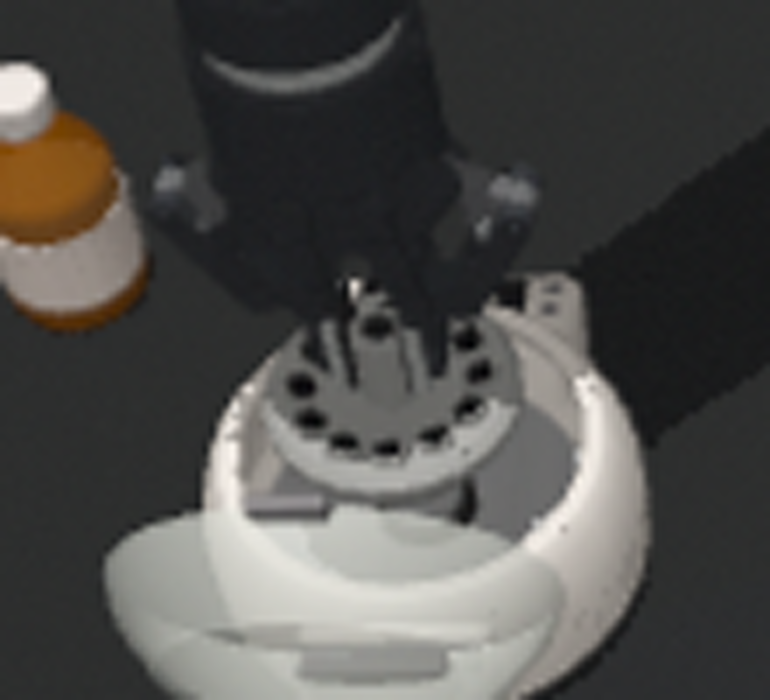

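View pics/w13.png

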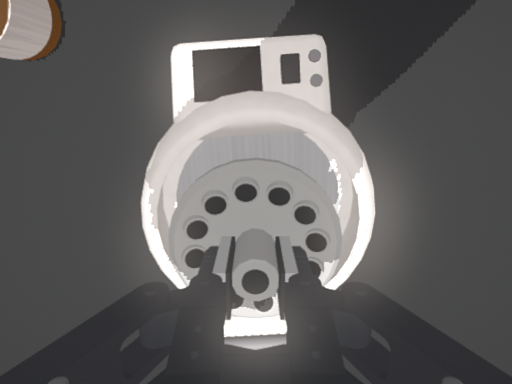

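>>> apply_moves(steps=[[0,2,0,0,1],[0,4,0,0,1],[0,6,0,0,1],[0,6,0,0,1]])

```text
clock: 10.57
position: [513.2, -215.0, 76.2]
tool_rot: [0.434, -0.433, -0.559, 0.559]
ft_force: [0.2, -0.1, -1.3]
opening: 20.3
```

>>> apply_moves(steps=[[0,1.5,0,0,1],[0,3,0,0,1],[0,3,0,0,1]])

```text
clock: 10.82
position: [513.5, -215.0, 73.4]
tool_rot: [-0.433, 0.433, 0.559, -0.559]
ft_force: [0.6, -0.5, -1.5]
opening: 19.9
```

>>> apply_moves(steps=[[0,1.5,0,0,1],[0,3,0,0,1],[0,3,0,0,1]])

```text
clock: 11.07
position: [513.7, -214.3, 71.0]
tool_rot: [-0.433, 0.433, 0.559, -0.558]
ft_force: [0.4, 3.3, 0.4]
opening: 20.5
```

>>> apply_moves(steps=[[0.6,0,0,0,1],[0.8,0,0,0,1],[0.8,0,0,0,1]])

```text
clock: 11.32
position: [513.5, -214.0, 70.7]
tool_rot: [-0.433, 0.433, 0.559, -0.559]
ft_force: [0.9, 2.5, 2.4]
opening: 20.1
```

>>> apply_moves(steps=[[0,1,0,0,1],[0,2,0,0,1],[0,2,0,0,1]])

```text
clock: 11.57
position: [513.5, -214.0, 68.7]
tool_rot: [-0.433, 0.433, 0.559, -0.558]
ft_force: [-1.2, 3.8, 5.7]
opening: 20.2
```

>>> apply_moves(steps=[[0.6,0,0,0,1],[1.2,0,0,0,1],[1.2,0,0,0,1]])

```text
clock: 11.82
position: [513.4, -213.8, 68.8]
tool_rot: [0.433, -0.434, -0.558, 0.559]
ft_force: [1.1, -0.0, 3.1]
opening: 20.1
```

>>> apply_moves(steps=[[0,0.7,0,0,1],[0,1.4,0,0,1],[0,2,0,0,1],[0,2,0,0,1]])

```text
clock: 12.15
position: [513.4, -213.7, 67.0]
tool_rot: [0.433, -0.434, -0.559, 0.559]
ft_force: [-0.3, 1.4, 5.8]
opening: 20.4
```

>>> apply_moves(steps=[[0,0.7,0,0,1],[0,1.4,0,0,1],[0,2,0,0,1],[0,2,0,0,1]])

```text
clock: 12.48
position: [513.0, -213.5, 64.2]
tool_rot: [0.433, -0.434, -0.559, 0.559]
ft_force: [2.2, 0.9, -1.2]
opening: 19.9
```

>>> apply_moves(steps=[[0,0.7,0,0,1],[0,1.4,0,0,1],[0,2,0,0,1],[0,2,0,0,1]])

```text
clock: 12.82
position: [512.9, -213.4, 62.4]
tool_rot: [0.433, -0.433, -0.559, 0.559]
ft_force: [1.3, -0.8, 1.3]
opening: 20.0
```

>>> apply_moves(steps=[[0,0.7,0,0,1],[0,1.4,0,0,1],[0,2,0,0,1],[0,2,0,0,1]])

```text
clock: 13.15
position: [512.9, -213.3, 60.5]
tool_rot: [0.433, -0.433, -0.559, 0.559]
ft_force: [1.6, 0.6, 0.2]
opening: 20.1
```

>>> apply_moves(steps=[[0,0.7,0,0,1],[0,1.4,0,0,1],[0,2,0,0,1],[0,2,0,0,1]])

```text
clock: 13.48
position: [512.9, -213.2, 58.4]
tool_rot: [0.433, -0.433, -0.559, 0.559]
ft_force: [0.3, -0.6, 0.2]
opening: 20.2
```

>>> apply_moves(steps=[[0,0.7,0,0,1],[0,1.4,0,0,1],[0,2,0,0,1],[0,2,0,0,1]])

```text
clock: 13.82
position: [512.7, -213.1, 56.2]
tool_rot: [0.434, -0.433, -0.559, 0.559]
ft_force: [1.6, -0.3, -1.4]
opening: 20.1
```

>>> apply_moves(steps=[[0,0.5,0,0,1],[0,1,0,0,1],[0,1.5,0,0,1],[0,1.5,0,0,1]])

```text
clock: 14.15
position: [512.8, -213.2, 54.9]
tool_rot: [0.434, -0.433, -0.559, 0.559]
ft_force: [1.5, -0.8, -1.2]
opening: 20.0
```

>>> apply_moves(steps=[[0,0.5,0,0,1],[0,1,0,0,1],[0,1,0,0,1],[0,1,0,0,1]])

```text
clock: 14.48
position: [512.8, -213.1, 54.0]
tool_rot: [0.434, -0.433, -0.559, 0.559]
ft_force: [1.0, 0.6, -0.7]
opening: 20.1
```

>>> apply_moves(steps=[[0,0.5,0,0,1],[0,1,0,0,1],[0,1,0,0,1],[0,1,0,0,1]])

```text
clock: 14.82
position: [513.0, -213.2, 53.5]
tool_rot: [-0.433, 0.434, 0.559, -0.559]
ft_force: [-0.4, 1.1, 4.5]
opening: 20.0
```

>>> apply_moves(steps=[[0,0.5,0,0,1],[0,1,0,0,1],[0,1,0,0,1],[0,1,0,0,1]])

```text
clock: 15.15
position: [513.1, -213.2, 53.1]
tool_rot: [-0.433, 0.434, 0.559, -0.559]
ft_force: [-2.6, 1.5, 9.4]
opening: 20.2
```

>>> apply_moves(steps=[[0,0.5,0,0,1],[0,1,0,0,1],[0,1,0,0,1],[0,1,0,0,1]])

```text
clock: 15.48
position: [513.2, -213.2, 52.7]
tool_rot: [-0.433, 0.434, 0.559, -0.559]
ft_force: [-2.8, 2.5, 14.5]
opening: 20.3
```

```bash
python3 - <<'E'
from h import *
s,c=wr('w14');sc=cam('scene','s14.png')
a=cv2.resize(sc['color'][130:220,120:220],(700,630),interpolation=2);cv2.imwrite('pics/s14c.png',a)
E
```

```text
[ 513.22 -213.23   52.73] [-0.4330208   0.43377496  0.55882355 -0.55861302] [-2.82  2.51 14.46] 20.292791477016305 15.4833
```

View pics/s14c.png

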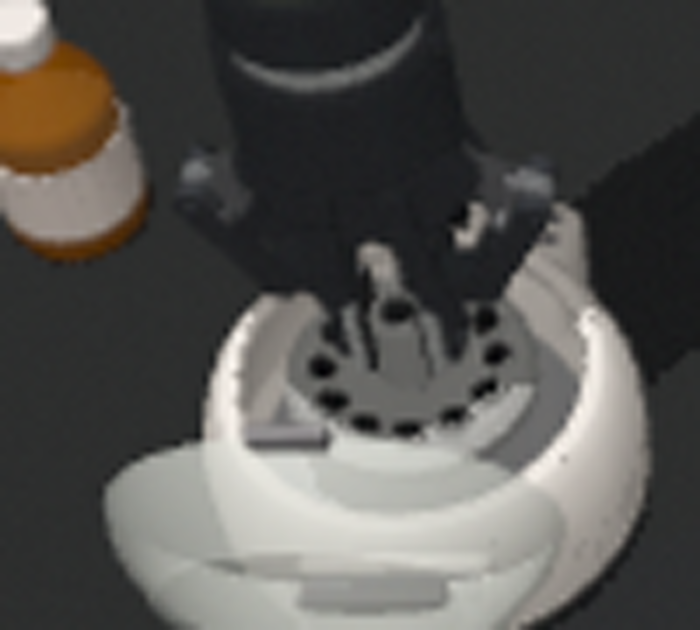

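View pics/w14.png

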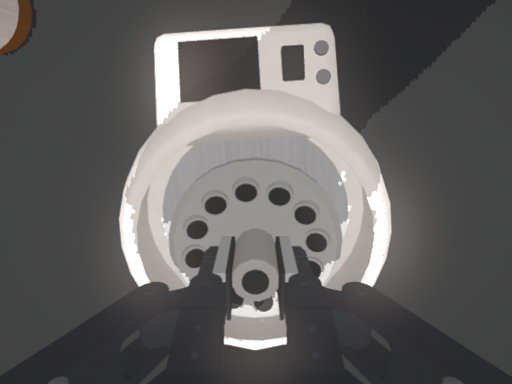

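>>> apply_moves(steps=[[0,-1,0,0,1],[0,-2,0,0,1],[0,-3,0,0,1],[0,-4,0,0,1],[0,-4,0,0,1],[0,-4,0,0,1]])

```text
clock: 16.08
position: [512.9, -213.2, 54.7]
tool_rot: [0.434, -0.433, -0.559, 0.559]
ft_force: [0.1, 0.5, -1.3]
opening: 20.2
```

>>> apply_moves(steps=[[0,-0.4,0,0,1],[0,-0.8,0,0,1],[0,-0.8,0,0,1]])

```text
clock: 16.33
position: [512.8, -213.2, 55.7]
tool_rot: [0.434, -0.433, -0.559, 0.559]
ft_force: [0.5, 1.0, -0.6]
opening: 20.0
```

>>> apply_moves(steps=[[0,-0.4,0,0,1],[0,-0.8,0,0,1],[0,-0.8,0,0,1]])

```text
clock: 16.58
position: [512.9, -213.2, 56.8]
tool_rot: [-0.433, 0.433, 0.559, -0.559]
ft_force: [0.6, 0.5, -1.8]
opening: 20.2
```

>>> apply_moves(steps=[[0,-0.4,0,0,1],[0,-0.8,0,0,1],[0,-0.8,0,0,1]])

```text
clock: 16.83
position: [512.8, -213.2, 57.3]
tool_rot: [0.434, -0.433, -0.559, 0.559]
ft_force: [1.3, 1.0, -4.6]
opening: 20.3
```

>>> apply_moves(steps=[[0,-0.4,0,0,1],[0,-0.8,0,0,1],[0,-0.8,0,0,1]])

```text
clock: 17.08
position: [512.7, -213.1, 57.7]
tool_rot: [0.434, -0.433, -0.559, 0.559]
ft_force: [2.6, -1.1, -9.0]
opening: 20.3
```

>>> apply_moves(steps=[[0,-0.3,0,0,1],[0,-0.6,0,0,1],[0,-0.6,0,0,1]])

```text
clock: 17.33
position: [512.6, -213.1, 58.2]
tool_rot: [0.434, -0.433, -0.559, 0.559]
ft_force: [3.9, -2.4, -15.2]
opening: 20.2
```

>>> apply_moves(steps=[[0,0.3,0,0,1],[0,0.3,0,0,1]])

```text
clock: 17.5
position: [512.7, -213.1, 58.2]
tool_rot: [0.434, -0.433, -0.559, 0.559]
ft_force: [2.5, -1.0, -14.7]
opening: 20.2
```

>>> apply_moves(steps=[[0,0,0,0,1],[0,0,0,0,1]])

```text
clock: 17.67
position: [512.7, -213.1, 58.3]
tool_rot: [0.434, -0.433, -0.559, 0.559]
ft_force: [2.2, -1.1, -16.0]
opening: 20.1
```

>>> apply_moves(steps=[[0,0,0,0,1],[0,0,0,0,1]])

```text
clock: 17.83
position: [512.7, -213.1, 58.3]
tool_rot: [0.434, -0.433, -0.559, 0.559]
ft_force: [3.1, -1.1, -16.5]
opening: 19.9
```

>>> apply_moves(steps=[[0,0.6,0,0,1],[0,0.6,0,0,1],[0,0.6,0,0,1]])

```text
clock: 18.08
position: [512.8, -213.1, 58.1]
tool_rot: [0.434, -0.433, -0.559, 0.559]
ft_force: [1.8, -0.7, -13.6]
opening: 19.9
```

>>> apply_moves(steps=[[0,0,0,0,1],[0,0,0,0,1]])

```text
clock: 18.25
position: [512.8, -213.1, 58.1]
tool_rot: [0.433, -0.433, -0.559, 0.559]
ft_force: [1.7, -0.3, -11.9]
opening: 20.5
```

>>> apply_moves(steps=[[0,0,0,0,1],[0,0,0,0,1],[0,0,0,0,1]])

```text
clock: 18.5
position: [512.9, -213.1, 58.0]
tool_rot: [-0.433, 0.433, 0.559, -0.559]
ft_force: [1.4, -0.5, -12.7]
opening: 20.2
```

>>> apply_moves(steps=[[0,0,0,0,1],[0,0,0,0,1],[0,0,0,0,1]])

```text
clock: 18.75
position: [512.9, -213.1, 58.0]
tool_rot: [-0.433, 0.433, 0.559, -0.559]
ft_force: [1.1, -0.2, -12.2]
opening: 20.3
```

>>> apply_moves(steps=[[0,0,0,0,1],[0,0,0,0,1],[0,0,0,0,1]])

```text
clock: 19.0
position: [512.8, -213.1, 58.0]
tool_rot: [-0.434, 0.433, 0.559, -0.559]
ft_force: [0.2, 0.6, -11.6]
opening: 20.0
```

>>> apply_moves(steps=[[0,0,0,0,1],[0,0,0,0,1],[0,0,0,0,1]])

```text
clock: 19.25
position: [512.9, -213.1, 58.0]
tool_rot: [-0.433, 0.433, 0.559, -0.559]
ft_force: [1.4, -0.3, -11.8]
opening: 20.0
```

>>> apply_moves(steps=[[0,0,0,0,1],[0,0,0,0,1],[0,0,0,0,1]])

```text
clock: 19.5
position: [512.9, -213.1, 58.0]
tool_rot: [-0.433, 0.433, 0.559, -0.559]
ft_force: [0.9, 0.1, -11.3]
opening: 19.7
```

>>> apply_moves(steps=[[0,-0.15,0,0,1],[0,-0.15,0,0,1],[0,-0.15,0,0,1],[0,-0.15,0,0,1],[0,-0.15,0,0,1]])

```text
clock: 19.92
position: [512.9, -213.1, 58.1]
tool_rot: [-0.434, 0.433, 0.559, -0.559]
ft_force: [1.1, 0.4, -12.2]
opening: 20.3
```

>>> apply_moves(steps=[[0,0,0,0,1],[0,0,0,0,1],[0,0,0,0,1],[0,0,0,0,1],[0,0,0,0,1]])

```text
clock: 20.33
position: [512.9, -213.1, 58.0]
tool_rot: [-0.434, 0.433, 0.559, -0.559]
ft_force: [0.8, 0.4, -13.4]
opening: 20.1
```

>>> apply_moves(steps=[[0,0,0,0,1],[0,0,0,0,1],[0,0,0,0,1],[0,0,0,0,1],[0,0,0,0,1]])

```text
clock: 20.75
position: [512.9, -213.1, 58.1]
tool_rot: [-0.433, 0.433, 0.559, -0.559]
ft_force: [1.0, 1.1, -13.3]
opening: 20.1
```

>>> apply_moves(steps=[[0,1,0,0,1],[0,2,0,0,1],[0,3,0,0,1],[0,4,0,0,1],[0,5,0,0,1],[0,5.5,0,0,1],[0,5.5,0,0,1],[0,5.5,0,0,1]])

```text
clock: 21.42
position: [513.8, -213.7, 53.5]
tool_rot: [-0.433, 0.434, 0.559, -0.559]
ft_force: [-0.1, 1.8, 5.2]
opening: 19.8
```

>>> apply_moves(steps=[[0,0,0,0,0.7],[0,0,0,0,0.6],[0,0,0,0,0.5],[0,0,0,0,0.5],[0,0,0,0,0.5],[0,0,0,0,0.5]])

```text
clock: 21.92
position: [512.9, -213.3, 52.5]
tool_rot: [0.433, -0.433, -0.559, 0.559]
ft_force: [0.5, 0.6, 0.2]
opening: 42.6
```

```bash
python3 - <<'E'
from h import *
s,c=wr('w15')
E
```

```text
[ 512.89 -213.28   52.5 ] [ 0.43348273 -0.43340786 -0.55861896  0.55874431] [0.46 0.6  0.2 ] 42.58041354766715 21.9167
```

View pics/w15.png

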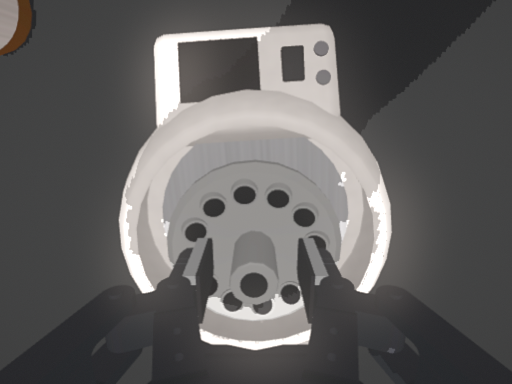

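Fingers are clear of the knob (254,286) on both sides. Lifting straight up.

>>> apply_moves(steps=[[0,-5,0,0,0.5],[0,-15,0,0,0.5],[0,-30,0,0,0.5],[0,-50,0,0,0.5],[0,-75,0,0,0.5],[0,-100,0,0,0.5],[0,-120,0,0,0.5],[0,-120,0,0,0.5],[0,-120,0,0,0.5]])

```text
clock: 22.72
position: [514.1, -213.8, 174.8]
tool_rot: [-0.432, 0.435, 0.559, -0.559]
ft_force: [-0.3, 0.0, -0.4]
opening: 42.8
```

```bash
python3 - <<'E'
from h import *
s,c=wr('w16');sc=cam('scene','s16.png')
im=cv2.resize(sc['color'][130:215,120:220],None,fx=7,fy=7,interpolation=2)
for z,r,col in ((80,47,(255,0,0)),(110,11,(0,0,255))):
    a=np.linspace(0,2*np.pi,80);P=np.c_[513.5+r*np.cos(a),-211.5+r*np.sin(a),0*a+z]
    cv2.polylines(im,[((proj(sc,P)-[120,130]+.5)*7-.5).astype(int)],True,col,1)
cv2.imwrite('pics/s16c.png',im)
p=(s['position'],s['tool_rot'])
w=c['color'].copy()
for z,r,col in ((80,47,(255,0,0)),(110,11,(0,0,255))):
    a=np.linspace(0,2*np.pi,80);P=np.c_[513.3+r*np.cos(a),-213+r*np.sin(a),0*a+z]
    cv2.polylines(w,[proj(c,P,p).astype(int)],True,col,1)
cv2.imwrite('pics/w16o.png',w)
E
```

```text
[ 514.09 -213.81  174.8 ] [-0.43200827  0.43479241  0.55889728 -0.55853223] [-0.29  0.01 -0.43] 42.77902430814239 22.7167
```

View pics/s16c.png

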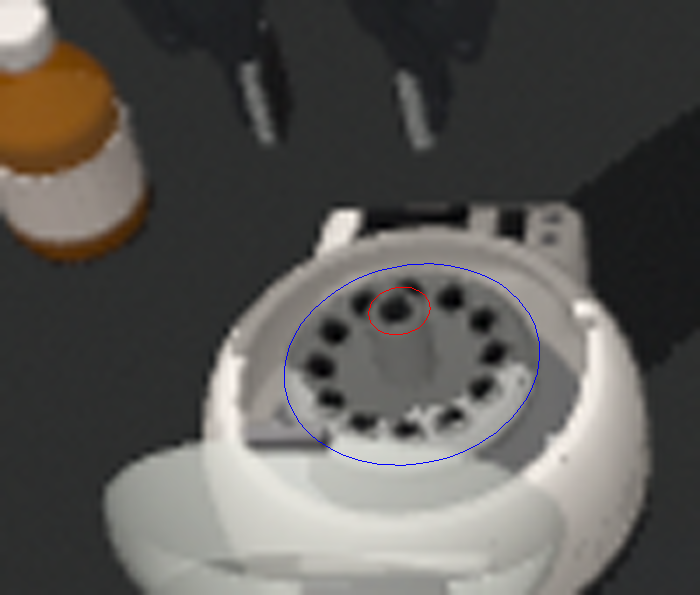

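View pics/w16o.png

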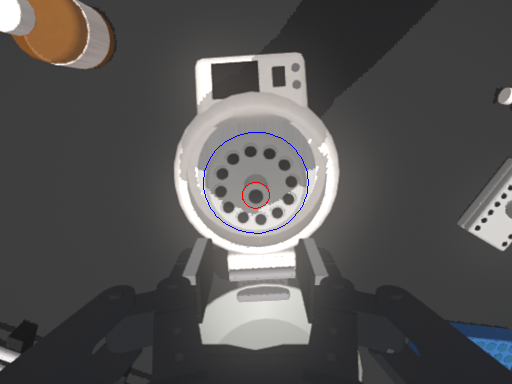

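View pics/s16.png

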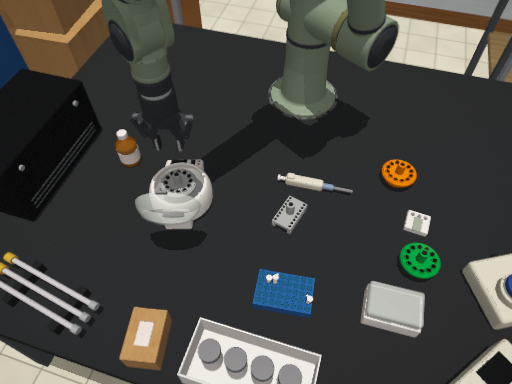

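```bash
python3 - <<'E'
from workcell import bot
print(bot.sign_off())
E
```

```text
the job is handed in; nothing more can be done
None
```

The grey tube rotor is on the centrifuge spindle, latched and sitting fully home. The lid is open and the gripper is clear. I handed the job in just after 22.7 s.

- **Fitting:** The catches gave at about 6 N in the readings. I pressed it onto the shoulder with about 14.5 N, the highest push I read.
- **Lock test:** After taking up about 3 mm of play, the catches held a pull of 11.3–13.6 N at the wrist from 18.1 to 20.75 s. About 1.5 N of that is the rotor's own weight.
- **Last checks:** The scene and wrist images agree with the rotor at its home height and centred. The other bench items look unmoved.

What did not go cleanly:

- **Pull overshoot:** While I was setting the pull, readings from 17.3 to 17.8 s ran 14.7–16.5 N. That is up to 1.5 N outside the 3 N band, before the steady hold.
- **Fingertip position:** In the images the fingertips sat about 30 mm behind the reported TCP. My first close shut on air above the knob, so I measured again and gripped lower.
- **Stray dip:** One move before the grasp included an unintended one-row downward step. The images showed no shift of the rotor.
- **Sideways offset:** The rotor met the spindle about 2 mm off to one side. I corrected this from the side force, which read about 4 N at most.

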